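# Draw the bottom board carrier from under the stack and press it on the tester

## Task

Draw the board carrier with the red lug out from under the stack of board frames, along its rails, leaving the frames stacked where they are, and slide it on until it presses gently on the tester's sprung brass contact bar. Hold it pressed there for about a second, then let go and leave it lying flat between the rails, clear of the stack. Do not force the carrier against the rails or overpress the contacts, and leave everything else on the bench alone.

Things in the scene. Friction and masses are not known exactly. Their poses are not given: they have to be found in the camera images.
- magazine: Fixed aluminium magazine on the 2 mm teal mat, lying roughly across the bench. Origin on the mat, midway between its rails, under the stack-side faces of two low blue stops. +x points under the stack, -x is the draw-out direction, to the tester. Stops: x -12 to 0 mm, y 45 to 55 mm either side, 20 mm high; they hold back only the lowest frame. Rails 8 mm wide, 8 mm high.
- lane (a point): Point on the mat midway between the rails, 50 mm on the -x side of the magazine's origin: -x end of its fixed rails, which run to x = 105 mm. Inner faces 41.7 mm either side of the middle (1.7 mm play beside the carrier). From here 140 mm of out-feed rails go on, swivelled by hand up to 0.03 rad either way, not measured: let the carrier follow them by feel. Over 12 N on the rails is too much.
- carrier: Dark plate 170 (x) by 80 (y) by 10 mm, about 0.25 kg, at the bottom of the stack, sliding on the mat between the rails. Origin at the centre of its underside, axes as the magazine's. It starts about 10 mm on the +x side of the magazine's origin, its front 75 mm out of the stack; drawn 105 mm or more it is clear. Do not lift it: that pries up the stack.
- lug_top (a point): Centre of the top of the upright red lug on the carrier, to pull it by: 24 mm along x, 16 mm across (y), standing 36 mm above the plate's top (10 to 46 mm above the mat), 55 mm on the -x side of the carrier's origin, 30 mm behind its front edge. Moves with the carrier.
- frame1: Lowest of three black frames with green boards, each 95 (x) by 104 (y) by 12 mm, 0.14 to 0.28 kg. Lies on the carrier, front edge 1 to 4 mm from the stops. Origin at the centre of its underside. When the carrier has gone it settles 2 mm down onto the rails; it may slide up to the stops. The stack resists drawing with some 5 to 20 N.
- frame2: Middle frame, loose on frame1, same size; only friction holds it.
- frame3: Top frame, loose on frame2, same size; only friction holds it. The stack's top is 46 mm above the mat.
- tester: Fixed grey tester, 50 (x) by 100 (y) by 28 mm, on the mat across the end of the rails. Origin on the mat at the middle of its face towards the stack, about 250 mm on the -x side of the magazine's origin; axes as the magazine's within 0.01 rad. Its brass contact bar stands in front of this face (see tester_face).
- tester_face (a point): Middle of the tester's face, 14 mm above the mat. A brass bar (60 mm along y, 1 to 10 mm above the mat) stands 19 to 56 mm out from it on a hand-set slide: place not measured, find it by feel with the carrier's front edge, 114 to 162 mm into the draw. It gives on a 2.5 N/mm spring; 2.5 N makes contact, over 10 N damages it. On release it may push the carrier back a few mm.
- flux_jar: Amber jar with black lid, 52 mm diameter, 55 mm high; origin under its centre. Leave alone.
- solder_reel: Standing reel of solder, 56 mm diameter, 40 mm high; origin under its centre. Leave alone.
- cutters: Yellow-handled side cutters lying flat, 105 mm long, origin at the pivot. Leave alone.
- spare_board: Loose green circuit board, 110 by 80 mm, origin under its centre. Leave alone.
- driver: Orange screwdriver, 160 mm long, lying flat. Leave alone.
- meter: Yellow multimeter lying on its back, 75 by 140 by 34 mm, origin under its centre. Leave alone.
Things that resemble listed ones, but are neither listed nor needed, are in the scene too. What is shaped like the carrier but orange is not meant.

How it is judged:
By the outcome, as a careful person would: the job done as asked, in the order asked, and still so for the second after the job is handed in, with the robot touching nothing.
It also fails if it takes over 72 s, if anything falls off the work surface, if the arm or the gripper's body presses on something with over 40 N, if the wrist force passes 120 N, or if a joint passes its speed limit or range.

## Robot

A 7-joint arm with a two-finger parallel gripper is mounted at the origin on the work surface. World frame = base frame: x ahead of the robot, y to its left, z up, the work surface at z = 0. Lengths are in m, angles in rad, forces in N, time in s.
With the tool pointing down it reaches from about 0.425 to 0.925 m from the base axis. Payload 6.8 kg.
Tool frame: the origin (TCP) lies between the finger pads; the fingertips stand r.tcp_to_tips ahead of it and the grasp point (between the pads) lies 3 mm ahead of it (r.tcp_to_tips is the distance from the TCP to the fingertips, in m); z points along the fingers, y is the line along which they close (so a half turn about z gives the same grasp; the last joint's range is limited). The gripper opens to 85 mm and grips with 20 to 120 N. Pads are 22 mm wide; open, the fingers measure 114 mm over their backs; the gripper's body (76 mm by 85 mm) begins 54 mm behind the grasp point. The pads swing forward as they close: fully open they stand 13 mm farther back than shut.
Start: joints at [1.116, 0.477, 0.022, 1.555, -0.011, 1.109, -0.083], TCP at [0.229, -0.635, 0.253] pointing down, gripper open.
Joint ranges: [-2.96, 2.96], [-0.34, 2.1], [-1.41, 1.46], [0.24, 2.44], [-1.37, 4.51], [0.17, 1.92], [-2.96, 2.96]. Speed limits (rad/s): [2.39, 2.39, 3.14, 3.14, 3.14, 3.14, 3.14].

## Interface

Orientations are given as a rotation vector (axis times angle).
In Python, from bench import r gives the robot as it stands. The module is installed in compiled form; this text tells all that it offers.
- The arm moves only by the tool step_arm, never from a script. Its argument "moves" is a list of rows, each an object of numbers: "rx", "ry", "rz": the turn, a rotation vector about the tool's x, y, z in degrees; "dx", "dy", "dz": the shift along the tool's x, y, z in mm; "gripper": the opening, from -1 (shut) to 1 (fully open). In form: [{"rx": .., "ry": .., "rz": .., "dx": .., "dy": .., "dz": .., "gripper": ..}, ...]. A call has 1 to 20 rows; each row shifts and turns the commanded pose from where the row before left it, along the tool's axes as they then stand; what a row does not reach is not made up. A row lasts 1/8 s, in which the tool goes at most 62.5 mm and 10.7 degrees, less where a joint would pass 70% of its speed; a pose out of reach is approached as far as the arm can. A call is refused whole if a number of a shift passes 62.5 or a number of a turn 10.7, either way. A call with a gripper value outside its range is refused whole. The fingers move at their own pace and stop on an object; "grip_force" is the grip in N (left out, the last holds). Time passes only in rows, so rows that do not move let the fingers close. It gives the time, the measured TCP pose, the force, the opening and the grip force at its end, in the units of the state.
- r.get_obs(): the state, without advancing time (a new reading comes with each control period).
- r.grab_frame(name): name is "scene" or "top" or "wrist"; returns the picture (400x640x3 uint8, blue, green, red); there is no depth.
- r.camera_info(name): a dict with "mtx" (3x3 intrinsics, pixels), "D" ([k1, k2, p1, p2, k3] as OpenCV has them; the pictures are not rectified), "rvec" (rotation vector, rad) and "tvec" (3), from world to camera coordinates, as OpenCV has them. Camera axes: x right, y down, z forward; pixel columns grow to the right and rows downward; lengths in m; the calibration is good to about 2 mm. A picture is of the moment at which its call begins: read the wrist's pose just before it. camera_info takes no time and is no camera call; for the wrist camera it gives the pose at the moment of the call.
- r.hand_in(): hands the job in; it is judged then, once.
The state is a dict: "clock": time; "joints": joint angles; "qvel": joint speeds; "tau": joint torques, N m; "tcp_pos": TCP position; "orientation": TCP orientation; "contact_force": force on the tool from outside, world axes, zero at the start; "moment": the same for the moment, N m; "grip_width": finger opening in m; "gripper_force": force on a finger pad.
Only numpy, scipy, OpenCV 4.12 (cv2) and the standard library are available. Lean on these libraries where they do the work, as an engineer would, in place of code of your own. Each camera call takes 0.05 s, during which the arm holds its last target. There are 200 camera calls.

## Working session

There is one attempt and no reset: what is moved stays moved. The work goes in short steps, Python scripts to look and compute and a tool call to move; the robot and the scene stay as the last step left them, time stands still between calls to the robot, and variables do not carry over. Pictures are saved under pics/ and viewed, at most 10 in all, crops included, and the job is handed in when it is done.

Besides the shell and the picture viewer there is one more tool, called after "Request:" by a JSON object that holds its "fn" and its "kwargs". step_arm: Moves the arm, as the interface text tells. Its arguments: {"type":"object","properties":{"moves":{"type":"array","items":{"type":"object","properties":{"rx":{"type":"number"},"ry":{"type":"number"},"rz":{"type":"number"},"dx":{"type":"number"},"dy":{"type":"number"},"dz":{"type":"number"},"gripper":{"type":"number"}}}},"grip_force":{"type":"number"}},"required":["moves"]}

```bash
mkdir -p pics
python3 - <<'E'
from bench import r
import cv2
for n in("top","scene"):
    cv2.imwrite(f"pics/{n}0.png",r.grab_frame(n))
    i=r.camera_info(n);print(n,i)
print(r.get_obs(),r.tcp_to_tips)
E
```

```text
top {'mtx': array([[500.73684475,   0.        , 319.21188283],
       [  0.        , 500.73684475, 193.84080645],
       [  0.        ,   0.        ,   1.        ]]), 'D': array([0.01396468, 0.        , 0.        , 0.        , 0.        ]), 'rvec': array([ 2.18616524, -2.18544803,  0.09115475]), 'tvec': array([-0.00973156,  0.62132078,  1.5256038 ])}
scene {'mtx': array([[434.05730477,   0.        , 326.75164055],
       [  0.        , 434.05730477, 196.52080005],
       [  0.        ,   0.        ,   1.        ]]), 'D': array([-0.05241372,  0.        ,  0.        ,  0.        ,  0.        ]), 'rvec': array([ 1.33767488,  1.99835929, -1.07175187]), 'tvec': array([ 0.25150134, -0.2640994 ,  1.69994127])}
{'clock': 0.1, 'joints': array([ 1.11586943,  0.47772416,  0.02236353,  1.55635381, -0.0114755 ,
        1.10929572, -0.0831238 ]), 'qvel': array([-0.00093362, -0.00156267,  0.00062948, -0.00441391, -0.00071014,
        0.00169868,  0.00054797]), 'tau': array([ 4.28097017e-03, -5.97759211e+01,  1.61355726e+00, -2.81956083e+01,
        1.28511313e-02,  4.96555207e-03,  2.84884931e-05]), 'tcp_pos': array([ 0.22924745, -0.6343495 ,  0.25241829]), 'orientation': array([-3.09290577e+00, -5.41775165e-01,  6.80583666e-04]), 'contact_force': array([-0.78753054, -0.49540155,  0.64723589]), 'moment': array([0.00166579, 0.02613596, 0.02219104]), 'gripper_force': 0.0, 'grip_width': 0.08535881397416038} 0.022
```

View pics/top0.png

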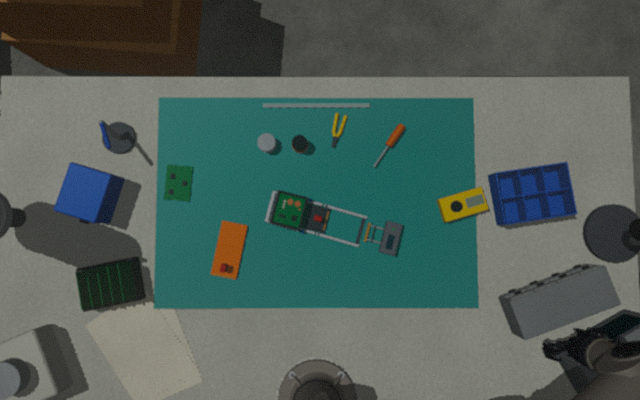

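View pics/scene0.png

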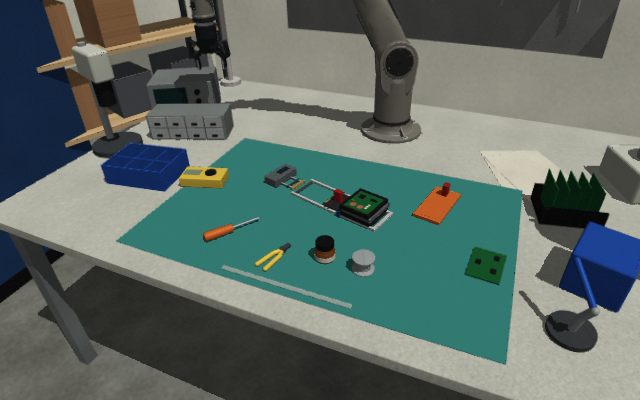

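The top view shows the stack at about (291,209), the red lug at about (320,217), the rails running to (360,240), and the tester at (391,238). I'll enlarge that part.

Run:
```python
import cv2
a=cv2.imread("pics/top0.png")[180:260,258:414]
cv2.imwrite("pics/c1.png",cv2.resize(a,None,fx=5,fy=5,interpolation=cv2.INTER_CUBIC))
```

```text
(no output)
```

View pics/c1.png

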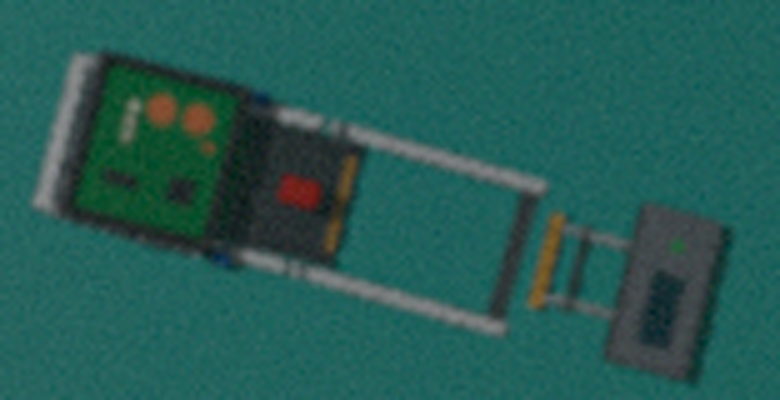

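The crop shows the lug top at about (300,192), the rail joints at (335,125) and (297,268), and the rail ends at (545,187) and (503,330). The stops are at (262,100) and (225,260), and the brass bar runs from (559,217) to (538,305).

```bash
cat > h.py <<'E'
from bench import r
import cv2, numpy as np
from scipy.spatial.transform import Rotation as R
def ray(n,uv,z,info=None):
    i=info or r.camera_info(n); Rm=cv2.Rodrigues(np.array(i["rvec"]))[0]; t=np.array(i["tvec"]).ravel()
    p=cv2.undistortPoints(np.array([[uv]],float),i["mtx"],i["D"])[0,0]
    d=Rm.T@np.array([p[0],p[1],1]); c=-Rm.T@t
    return c+d*(z-c[2])/d[2]
E
python3 - <<'E'
from h import *
P={}
for k,u,v,z in [("lug",300,192,.048),("jointU",335,125,.01),("jointL",297,268,.01),("endU",545,187,.01),("endL",503,330,.01),("backU",85,55,.01),("backL",43,210,.01),("stopU",262,100,.022),("stopL",225,260,.022),("barU",559,217,.012),("barL",538,305,.012),("tU",645,205,.03),("tL",607,360,.03),("carU",362,150,.012),("carL",332,265,.012)]:
    P[k]=ray("top",(258+u/5-.4,180+v/5-.4),z); print(k,P[k].round(4))
def m(s):return (P[s+"U"]+P[s+"L"])/2
for s in("back","joint","end","stop","bar","t","car"):
    d=P[s+"U"]-P[s+"L"]; print(s,m(s).round(4),np.linalg.norm(d).round(4),np.degrees(np.arctan2(d[1],d[0])).round(2))
d=m("joint")-m("stop");print(np.degrees(np.arctan2(d[1],d[0])))
for a,b in(("stop","joint"),("joint","end"),("stop","end"),("stop","t"),("back","stop"),("back","end")):
    d=m(b)-m(a);print(a,b,np.linalg.norm(d).round(4),np.degrees(np.arctan2(d[1],d[0])).round(2))
o=r.get_obs();print(R.from_rotvec(o["orientation"]).as_matrix().round(3), {k:(v.round(3) if hasattr(v,'round') else v) for k,v in r.camera_info("wrist").items()})
E
```

```text
lug [ 0.5459 -0.0045  0.048 ]
jointU [ 0.5888 -0.0264  0.01  ]
jointL [ 0.4999 -0.0028  0.01  ]
endU [ 0.5502 -0.1571  0.01  ]
endL [ 0.4616 -0.1304  0.01  ]
backU [0.6324 0.1296 0.01  ]
backL [0.5358 0.155  0.01  ]
stopU [0.6036 0.019  0.022 ]
stopL [0.5048 0.0416 0.022 ]
barU [ 0.5315 -0.1655  0.012 ]
barL [ 0.4771 -0.152   0.012 ]
tU [ 0.5385 -0.2165  0.03  ]
tL [ 0.4439 -0.1922  0.03  ]
carU [ 0.5731 -0.0432  0.012 ]
carL [ 0.5018 -0.0245  0.012 ]
back [0.5841 0.1423 0.01  ] 0.0999 -14.73
joint [ 0.5443 -0.0146  0.01  ] 0.092 -14.91
end [ 0.5059 -0.1438  0.01  ] 0.0925 -16.77
stop [0.5542 0.0303 0.022 ] 0.1013 -12.91
bar [ 0.5043 -0.1588  0.012 ] 0.0561 -13.87
t [ 0.4912 -0.2043  0.03  ] 0.0977 -14.36
car [ 0.5374 -0.0338  0.012 ] 0.0737 -14.7
-102.40835572320043
stop joint 0.0475 -102.41
joint end 0.1348 -106.57
stop end 0.181 -105.51
stop t 0.2431 -105.02
back stop 0.1166 -104.96
back end 0.2966 -105.29
[[ 0.94   0.34  -0.001]
 [ 0.34  -0.94   0.001]
 [-0.    -0.002 -1.   ]] {'mtx': array([[308.178,   0.   , 322.576],
       [  0.   , 308.178, 195.045],
       [  0.   ,   0.   ,   1.   ]]), 'D': array([0.001, 0.   , 0.   , 0.   , 0.   ]), 'rvec': array([-2.354,  1.65 ,  0.262]), 'tvec': array([-0.673, -0.041,  0.38 ])}
```

The measurements agree with the stated sizes: the tester face is 243 mm from the stops, and the lug is 30 mm behind the front edge. The draw direction is about -105°. Next I'll move above the lug and look with the wrist camera.

Request:
{"fn": "step_arm", "kwargs": {"moves": [{"dx": 32,"dy": -30},{"dx": 32,"dy": -30},{"dx": 32,"dy": -30},{"dx": 32,"dy": -30},{"dx": 32,"dy": -30},{"dx": 32,"dy": -30},{"dx": 32,"dy": -30},{"dx": 32,"dy": -30},{"dx": 32,"dy": -30},{"dx": 32,"dy": -30},{"dx": 32,"dy": -30},{"dx": 32,"dy": -30},{"dx": 32,"dy": -30},{"dx": 32,"dy": -30},{"dx": 32,"dy": -32},{"dx": 32,"dy": -32},{"rz": 8.7,"gripper": 0},{"rz": 8.7},{"rz": 8.7},{"rz": 8.7}]}}

```text
invalid input at $.moves[0]: expected keys rx, ry, rz, dx, dy, dz, gripper
```

Run:
```python
from h import *
o=r.get_obs();i=r.camera_info("wrist");a=r.grab_frame("wrist")
cv2.imwrite("pics/w1.png",a)
np.savez("w1.npz",**i)
print(o["tcp_pos"],o["grip_width"],o["contact_force"],R.from_rotvec(o["orientation"]).as_matrix().round(3))
Rm=cv2.Rodrigues(i["rvec"])[0]
print(cv2.projectPoints(np.array([[.5459,-.0045,.048]]),i["rvec"],i["tvec"],i["mtx"],i["D"])[0], -Rm.T@i["tvec"])
```

```text
[ 0.22924745 -0.6343495   0.25241829] 0.08535881397416038 [-0.78753054 -0.49540155  0.64723589] [[ 0.94   0.34  -0.001]
 [ 0.34  -0.94   0.001]
 [-0.    -0.002 -1.   ]]
[[[-528.0560345  -708.77425266]]] [ 0.30295882 -0.60688505  0.37322413]
```

View pics/w1.png

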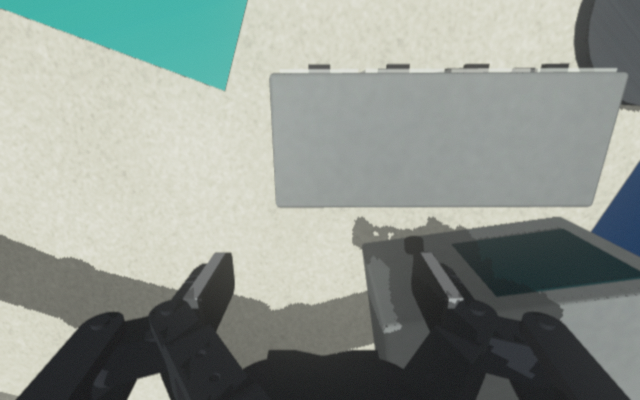

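The move was refused because every row needs all its keys, so this picture only shows the start position: the grey cabinet ahead and the mat at upper left.

Request:
{"fn": "step_arm", "kwargs": {"moves": [{"rx": 0,"ry": 0,"rz": 0,"dx": 0,"dy": -30,"dz": -30,"gripper": 1},{"rx": 0,"ry": 0,"rz": 0,"dx": 32,"dy": -30,"dz": 0,"gripper": 1},{"rx": 0,"ry": 0,"rz": 0,"dx": 32,"dy": -30,"dz": 0,"gripper": 1},{"rx": 0,"ry": 0,"rz": 0,"dx": 32,"dy": -30,"dz": 0,"gripper": 1},{"rx": 0,"ry": 0,"rz": 0,"dx": 32,"dy": -30,"dz": 0,"gripper": 1},{"rx": 0,"ry": 0,"rz": 0,"dx": 32,"dy": -30,"dz": 0,"gripper": 1},{"rx": 0,"ry": 0,"rz": 0,"dx": 32,"dy": -30,"dz": 0,"gripper": 1},{"rx": 0,"ry": 0,"rz": 0,"dx": 32,"dy": -30,"dz": 0,"gripper": 1},{"rx": 0,"ry": 0,"rz": 0,"dx": 32,"dy": -30,"dz": 0,"gripper": 1},{"rx": 0,"ry": 0,"rz": 0,"dx": 32,"dy": -30,"dz": 0,"gripper": 1},{"rx": 0,"ry": 0,"rz": 0,"dx": 32,"dy": -30,"dz": 0,"gripper": 1},{"rx": 0,"ry": 0,"rz": 0,"dx": 32,"dy": -30,"dz": 0,"gripper": 1},{"rx": 0,"ry": 0,"rz": 0,"dx": 32,"dy": -30,"dz": 0,"gripper": 1},{"rx": 0,"ry": 0,"rz": 0,"dx": 32,"dy": -30,"dz": 0,"gripper": 1},{"rx": 0,"ry": 0,"rz": 0,"dx": 32,"dy": -30,"dz": 0,"gripper": 1},{"rx": 0,"ry": 0,"rz": 0,"dx": 32,"dy": -30,"dz": 0,"gripper": 1},{"rx": 0,"ry": 0,"rz": 8.7,"dx": 32,"dy": 0,"dz": 30,"gripper": 0},{"rx": 0,"ry": 0,"rz": 8.7,"dx": 0,"dy": 0,"dz": 0,"gripper": 0},{"rx": 0,"ry": 0,"rz": 8.7,"dx": 0,"dy": 0,"dz": 0,"gripper": 0},{"rx": 0,"ry": 0,"rz": 8.7,"dx": 0,"dy": 0,"dz": 0,"gripper": 0}]}}

```text
clock: 2.65
tcp_pos: [0.5476, -0.0094, 0.2528]
orientation: [3.114, -0.416, -0.001]
contact_force: [0.0, -0.4, 0.9]
grip_width: 0.0426
gripper_force: 0.0
```

Run:
```python
from h import *
o=r.get_obs();i=r.camera_info("wrist");a=r.grab_frame("wrist")
cv2.imwrite("pics/w2.png",a)
print(o["clock"],o["tcp_pos"],o["grip_width"],o["contact_force"],R.from_rotvec(o["orientation"]).as_matrix().round(3))
Rm=cv2.Rodrigues(i["rvec"])[0]
print(cv2.projectPoints(np.array([[.5459,-.0045,.048]]),i["rvec"],i["tvec"],i["mtx"],i["D"])[0], -Rm.T@i["tvec"])
```

```text
2.65 [ 0.54761288 -0.00935562  0.25284653] 0.042632569768237115 [ 0.00335174 -0.40026371  0.94544497] [[ 0.965 -0.262 -0.001]
 [-0.262 -0.965 -0.   ]
 [-0.001  0.    -1.   ]]
[[[319.13033168 173.58035513]]] [ 0.62328308 -0.02914185  0.37358544]
```

View pics/w2.png

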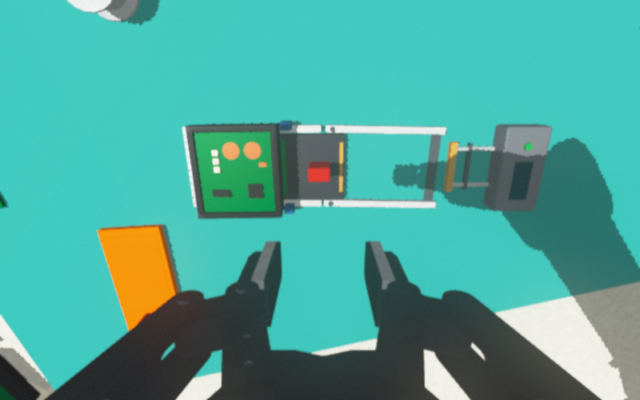

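The lug appears at (319,173), matching the projection of my estimate. The tool's y axis lies along the draw direction. I'll descend around the lug.

Request:
{"fn": "step_arm", "kwargs": {"moves": [{"rx": 0,"ry": 0,"rz": 0,"dx": -3,"dy": -4.3,"dz": 40,"gripper": 0},{"rx": 0,"ry": 0,"rz": 0,"dx": 0,"dy": 0,"dz": 50,"gripper": 0},{"rx": 0,"ry": 0,"rz": 0,"dx": 0,"dy": 0,"dz": 40,"gripper": 0},{"rx": 0,"ry": 0,"rz": 0,"dx": 0,"dy": 0,"dz": 20,"gripper": 0},{"rx": 0,"ry": 0,"rz": 0,"dx": 0,"dy": 0,"dz": 0,"gripper": 0}]}}

```text
clock: 3.32
tcp_pos: [0.5447, -0.0046, 0.1017]
orientation: [3.115, -0.405, -0.006]
contact_force: [0.3, -0.2, 0.5]
grip_width: 0.0426
gripper_force: 0.0
```

Run:
```python
from h import *
o=r.get_obs();i=r.camera_info("wrist");a=r.grab_frame("wrist")
cv2.imwrite("pics/w3.png",a)
print(o["clock"],o["tcp_pos"],o["grip_width"],o["contact_force"],R.from_rotvec(o["orientation"]).as_matrix().round(3))
print(cv2.projectPoints(np.array([[.5459,-.0045,.048]]),i["rvec"],i["tvec"],i["mtx"],i["D"])[0])
```

```text
3.325 [ 0.54471348 -0.00455996  0.10174856] 0.042608492695507545 [ 0.26320985 -0.23956981  0.53810806] [[ 0.967 -0.256 -0.004]
 [-0.256 -0.967 -0.   ]
 [-0.004  0.001 -1.   ]]
[[[322.90453903 226.42792971]]]
```

View pics/w3.png

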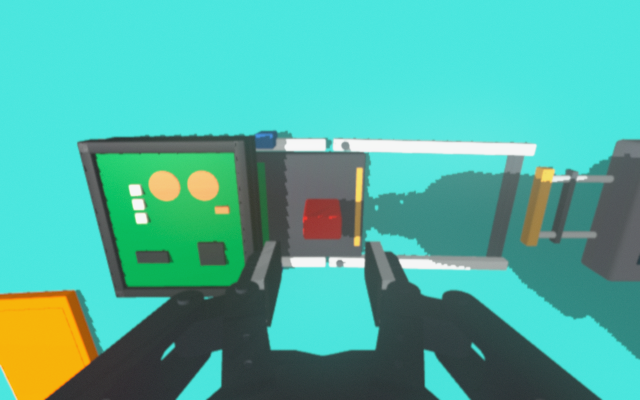

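The lug's top face is centred at about (322,228), and the prediction was (323,226), so the estimate is good to about 1 mm. I'll descend the last 61 mm and close partway, to about 28 mm, as a loose hook.

Request:
{"fn": "step_arm", "kwargs": {"moves": [{"rx": 0,"ry": 0,"rz": 0,"dx": 0.5,"dy": 0,"dz": 25,"gripper": 0},{"rx": 0,"ry": 0,"rz": 0,"dx": 0,"dy": 0,"dz": 15,"gripper": 0},{"rx": 0,"ry": 0,"rz": 0,"dx": 0,"dy": 0,"dz": 11,"gripper": 0},{"rx": 0,"ry": 0,"rz": 0,"dx": 0,"dy": 0,"dz": 8,"gripper": 0},{"rx": 0,"ry": 0,"rz": 0,"dx": 0,"dy": 0,"dz": 2,"gripper": 0},{"rx": 0,"ry": 0,"rz": 0,"dx": 0,"dy": 0,"dz": 0,"gripper": -0.34},{"rx": 0,"ry": 0,"rz": 0,"dx": 0,"dy": 0,"dz": 0,"gripper": -0.34},{"rx": 0,"ry": 0,"rz": 0,"dx": 0,"dy": 0,"dz": 0,"gripper": -0.34}], "grip_force": 20}}

```text
clock: 4.38
tcp_pos: [0.5468, -0.0046, 0.0426]
orientation: [-3.115, 0.408, -0.001]
contact_force: [0.4, -0.5, -0.8]
grip_width: 0.0281
gripper_force: 0.0
```

Request:
{"fn": "step_arm", "kwargs": {"moves": [{"rx": 0,"ry": 0,"rz": 0,"dx": 0,"dy": 2,"dz": 0,"gripper": -0.34},{"rx": 0,"ry": 0,"rz": 0,"dx": 0,"dy": 2,"dz": 0,"gripper": -0.34},{"rx": 0,"ry": 0,"rz": 0,"dx": 0,"dy": 2,"dz": 0,"gripper": -0.34},{"rx": 0,"ry": 0,"rz": 0,"dx": 0,"dy": 2,"dz": 0,"gripper": -0.34},{"rx": 0,"ry": 0,"rz": 0,"dx": 0,"dy": 2,"dz": 0,"gripper": -0.34},{"rx": 0,"ry": 0,"rz": 0,"dx": 0,"dy": 2,"dz": 0,"gripper": -0.34}]}}

```text
clock: 5.12
tcp_pos: [0.5443, -0.0137, 0.0425]
orientation: [-3.112, 0.405, -0.003]
contact_force: [1.7, 7.8, -1.9]
grip_width: 0.0282
gripper_force: 3.9
```

Request:
{"fn": "step_arm", "kwargs": {"moves": [{"rx": 0,"ry": 0,"rz": 0,"dx": 0,"dy": 3,"dz": 0,"gripper": -0.34},{"rx": 0,"ry": 0,"rz": 0,"dx": 0,"dy": 3,"dz": 0,"gripper": -0.34},{"rx": 0,"ry": 0,"rz": 0,"dx": 0,"dy": 3,"dz": 0,"gripper": -0.34},{"rx": 0,"ry": 0,"rz": 0,"dx": 0,"dy": 3,"dz": 0,"gripper": -0.34},{"rx": 0,"ry": 0,"rz": 0,"dx": 0,"dy": 3,"dz": 0,"gripper": -0.34},{"rx": 0,"ry": 0,"rz": 0,"dx": 0,"dy": 3,"dz": 0,"gripper": -0.34}]}}

```text
clock: 5.88
tcp_pos: [0.5396, -0.0311, 0.0425]
orientation: [-3.112, 0.404, -0.002]
contact_force: [2.1, 7.7, -2.3]
grip_width: 0.0283
gripper_force: 4.1
```

Run:
```python
from h import *
a=r.grab_frame("top");b=r.grab_frame("wrist")
a=cv2.resize(a[180:260,258:414],None,fx=5,fy=5,interpolation=cv2.INTER_CUBIC)[:,:640]
cv2.imwrite("pics/c4.png",np.vstack([a[:,:],b])[:800][200:])
```

```text
(no output)
```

View pics/c4.png

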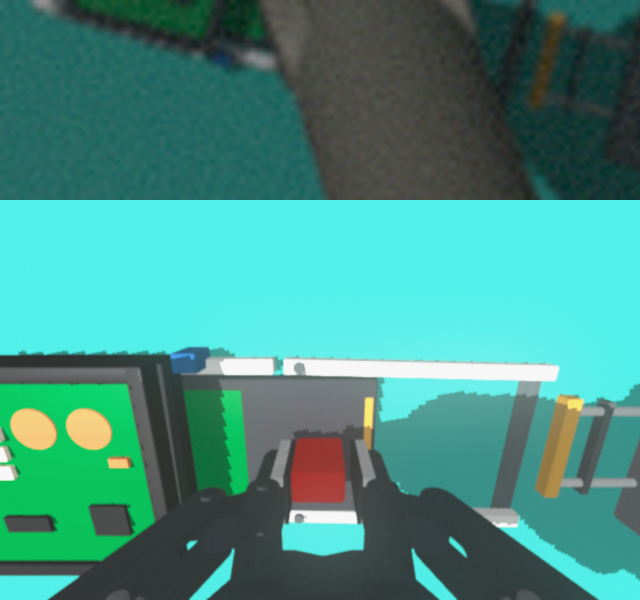

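The wrist picture shows the lug between the fingers at (320,470), the carrier's front at u≈370, and the stack still behind the stops. The side force is about 0, so I'll continue.

Request:
{"fn": "step_arm", "kwargs": {"moves": [{"rx": 0,"ry": 0,"rz": 0,"dx": 0,"dy": 3,"dz": 0,"gripper": -0.34},{"rx": 0,"ry": 0,"rz": 0,"dx": 0,"dy": 3,"dz": 0,"gripper": -0.34},{"rx": 0,"ry": 0,"rz": 0,"dx": 0,"dy": 3,"dz": 0,"gripper": -0.34},{"rx": 0,"ry": 0,"rz": 0,"dx": 0,"dy": 3,"dz": 0,"gripper": -0.34},{"rx": 0,"ry": 0,"rz": 0,"dx": 0,"dy": 3,"dz": 0,"gripper": -0.34},{"rx": 0,"ry": 0,"rz": 0,"dx": 0,"dy": 3,"dz": 0,"gripper": -0.34},{"rx": 0,"ry": 0,"rz": 0,"dx": 0,"dy": 3,"dz": 0,"gripper": -0.34},{"rx": 0,"ry": 0,"rz": 0,"dx": 0,"dy": 3,"dz": 0,"gripper": -0.34}]}}

```text
clock: 6.98
tcp_pos: [0.5336, -0.0536, 0.0425]
orientation: [-3.112, 0.403, -0.003]
contact_force: [2.5, 9.6, -2.9]
grip_width: 0.0282
gripper_force: 5.0
```

Request:
{"fn": "step_arm", "kwargs": {"moves": [{"rx": 0,"ry": 0,"rz": 0,"dx": 0,"dy": 3,"dz": 0,"gripper": -0.34},{"rx": 0,"ry": 0,"rz": 0,"dx": 0,"dy": 3,"dz": 0,"gripper": -0.34},{"rx": 0,"ry": 0,"rz": 0,"dx": 0,"dy": 3,"dz": 0,"gripper": -0.34},{"rx": 0,"ry": 0,"rz": 0,"dx": 0,"dy": 3,"dz": 0,"gripper": -0.34},{"rx": 0,"ry": 0,"rz": 0,"dx": 0,"dy": 3,"dz": 0,"gripper": -0.34},{"rx": 0,"ry": 0,"rz": 0,"dx": 0,"dy": 3,"dz": 0,"gripper": -0.34},{"rx": 0,"ry": 0,"rz": 0,"dx": 0,"dy": 3,"dz": 0,"gripper": -0.34},{"rx": 0,"ry": 0,"rz": 0,"dx": 0,"dy": 3,"dz": 0,"gripper": -0.34}]}}

```text
clock: 7.98
tcp_pos: [0.5265, -0.0785, 0.0425]
orientation: [-3.114, 0.406, -0.0]
contact_force: [0.7, 4.8, 3.1]
grip_width: 0.0281
gripper_force: 2.6
```

Request:
{"fn": "step_arm", "kwargs": {"moves": [{"rx": 0,"ry": 0,"rz": 0,"dx": 0,"dy": 3,"dz": 0,"gripper": -0.34},{"rx": 0,"ry": 0,"rz": 0,"dx": 0,"dy": 3,"dz": 0,"gripper": -0.34},{"rx": 0,"ry": 0,"rz": 0,"dx": 0,"dy": 3,"dz": 0,"gripper": -0.34},{"rx": 0,"ry": 0,"rz": 0,"dx": 0,"dy": 3,"dz": 0,"gripper": -0.34},{"rx": 0,"ry": 0,"rz": 0,"dx": 0,"dy": 3,"dz": 0,"gripper": -0.34},{"rx": 0,"ry": 0,"rz": 0,"dx": 0,"dy": 3,"dz": 0,"gripper": -0.34}]}}

```text
clock: 8.72
tcp_pos: [0.5217, -0.0957, 0.0425]
orientation: [-3.114, 0.406, 0.0]
contact_force: [-0.8, 5.8, 1.9]
grip_width: 0.0279
gripper_force: 2.9
```

Run:
```python
from h import *
cv2.imwrite("pics/w5.png",r.grab_frame("wrist"))
```

```text
(no output)
```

View pics/w5.png

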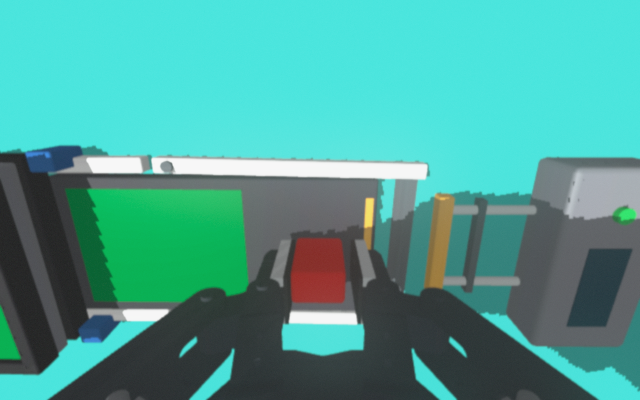

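The picture shows the carrier with its front at u≈375 and the brass bar at u≈432, about 30 mm ahead. The rail now pushes the carrier about 2 N toward -x of the tool, so I'll follow it with a little dx.

Request:
{"fn": "step_arm", "kwargs": {"moves": [{"rx": 0,"ry": 0,"rz": 0,"dx": -0.2,"dy": 3,"dz": 0,"gripper": -0.34},{"rx": 0,"ry": 0,"rz": 0,"dx": -0.2,"dy": 3,"dz": 0,"gripper": -0.34},{"rx": 0,"ry": 0,"rz": 0,"dx": -0.2,"dy": 3,"dz": 0,"gripper": -0.34},{"rx": 0,"ry": 0,"rz": 0,"dx": -0.2,"dy": 3,"dz": 0,"gripper": -0.34},{"rx": 0,"ry": 0,"rz": 0,"dx": -0.2,"dy": 3,"dz": 0,"gripper": -0.34}]}}

```text
clock: 9.4
tcp_pos: [0.5169, -0.1119, 0.0424]
orientation: [3.115, -0.409, 0.0]
contact_force: [-0.5, 3.5, 1.8]
grip_width: 0.0281
gripper_force: 1.5
```

Request:
{"fn": "step_arm", "kwargs": {"moves": [{"rx": 0,"ry": 0,"rz": 0,"dx": -0.1,"dy": 1,"dz": 0,"gripper": -0.34},{"rx": 0,"ry": 0,"rz": 0,"dx": -0.1,"dy": 1,"dz": 0,"gripper": -0.34},{"rx": 0,"ry": 0,"rz": 0,"dx": -0.1,"dy": 1,"dz": 0,"gripper": -0.34},{"rx": 0,"ry": 0,"rz": 0,"dx": -0.1,"dy": 1,"dz": 0,"gripper": -0.34}]}}

```text
clock: 9.9
tcp_pos: [0.5157, -0.1156, 0.0423]
orientation: [3.115, -0.408, 0.001]
contact_force: [0.6, 2.3, 0.5]
grip_width: 0.0279
gripper_force: 1.0
```

Request:
{"fn": "step_arm", "kwargs": {"moves": [{"rx": 0,"ry": 0,"rz": 0,"dx": -0.05,"dy": 1,"dz": 0,"gripper": -0.34},{"rx": 0,"ry": 0,"rz": 0,"dx": -0.05,"dy": 1,"dz": 0,"gripper": -0.34},{"rx": 0,"ry": 0,"rz": 0,"dx": -0.05,"dy": 1,"dz": 0,"gripper": -0.34}]}}

```text
clock: 10.28
tcp_pos: [0.5146, -0.1183, 0.0423]
orientation: [-3.115, 0.408, -0.0]
contact_force: [0.2, 2.3, 1.8]
grip_width: 0.0283
gripper_force: 1.1
```

Request:
{"fn": "step_arm", "kwargs": {"moves": [{"rx": 0,"ry": 0,"rz": 0,"dx": -0.05,"dy": 1,"dz": 0,"gripper": -0.34},{"rx": 0,"ry": 0,"rz": 0,"dx": -0.05,"dy": 1,"dz": 0,"gripper": -0.34}]}}

```text
clock: 10.52
tcp_pos: [0.514, -0.1201, 0.0423]
orientation: [-3.115, 0.408, -0.0]
contact_force: [0.9, 1.4, 2.2]
grip_width: 0.0284
gripper_force: 1.1
```

Still the sliding baseline of about 2 N along the draw. I'll keep feeling for the bar.

Request:
{"fn": "step_arm", "kwargs": {"moves": [{"rx": 0,"ry": 0,"rz": 0,"dx": -0.05,"dy": 1,"dz": 0,"gripper": -0.34},{"rx": 0,"ry": 0,"rz": 0,"dx": -0.05,"dy": 1,"dz": 0,"gripper": -0.34}]}}

```text
clock: 10.78
tcp_pos: [0.5134, -0.1221, 0.0423]
orientation: [-3.115, 0.408, -0.0]
contact_force: [-0.2, 2.0, 2.3]
grip_width: 0.0279
gripper_force: 1.1
```

Request:
{"fn": "step_arm", "kwargs": {"moves": [{"rx": 0,"ry": 0,"rz": 0,"dx": -0.05,"dy": 1,"dz": 0,"gripper": -0.34}]}}

```text
clock: 10.9
tcp_pos: [0.5131, -0.123, 0.0423]
orientation: [-3.115, 0.408, -0.0]
contact_force: [0.6, 2.9, 1.6]
grip_width: 0.0285
gripper_force: 1.2
```

Request:
{"fn": "step_arm", "kwargs": {"moves": [{"rx": 0,"ry": 0,"rz": 0,"dx": -0.05,"dy": 1,"dz": 0,"gripper": -0.34}]}}

```text
clock: 11.02
tcp_pos: [0.5128, -0.124, 0.0423]
orientation: [3.115, -0.408, 0.0]
contact_force: [0.8, 2.5, 1.8]
grip_width: 0.0283
gripper_force: 1.2
```

Request:
{"fn": "step_arm", "kwargs": {"moves": [{"rx": 0,"ry": 0,"rz": 0,"dx": -0.05,"dy": 1,"dz": 0,"gripper": -0.34}]}}

```text
clock: 11.15
tcp_pos: [0.5125, -0.1249, 0.0423]
orientation: [3.115, -0.408, 0.0]
contact_force: [1.5, 1.6, 2.2]
grip_width: 0.0281
gripper_force: 1.2
```

Request:
{"fn": "step_arm", "kwargs": {"moves": [{"rx": 0,"ry": 0,"rz": 0,"dx": -0.05,"dy": 1,"dz": 0,"gripper": -0.34}]}}

```text
clock: 11.28
tcp_pos: [0.5122, -0.1259, 0.0423]
orientation: [3.115, -0.408, 0.0]
contact_force: [0.6, 2.9, 2.2]
grip_width: 0.0284
gripper_force: 1.2
```

Run:
```python
from h import *
i=r.camera_info("wrist");a=r.grab_frame("wrist")
cv2.imwrite("pics/w6.png",cv2.resize(a[150:310,260:500],None,fx=3,fy=3,interpolation=cv2.INTER_CUBIC))
```

```text
(no output)
```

View pics/w6.png

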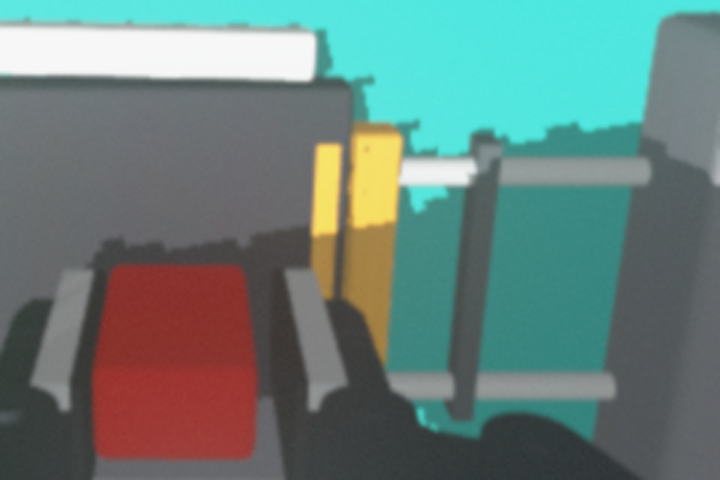

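The crop shows the carrier's front edge (u≈350) just short of the brass bar (u≈352–400), so it's almost touching. I'll use half-millimetre steps now.

Request:
{"fn": "step_arm", "kwargs": {"moves": [{"rx": 0,"ry": 0,"rz": 0,"dx": 0,"dy": 0.7,"dz": 0,"gripper": -0.34}]}}

```text
clock: 11.45
tcp_pos: [0.5119, -0.1265, 0.0423]
orientation: [-3.115, 0.408, 0.0]
contact_force: [0.4, 1.7, 1.0]
grip_width: 0.0277
gripper_force: 1.2
```

Request:
{"fn": "step_arm", "kwargs": {"moves": [{"rx": 0,"ry": 0,"rz": 0,"dx": 0,"dy": 0.7,"dz": 0,"gripper": -0.34}]}}

```text
clock: 11.58
tcp_pos: [0.5118, -0.1271, 0.0423]
orientation: [-3.115, 0.408, -0.0]
contact_force: [0.3, 3.9, 1.3]
grip_width: 0.0281
gripper_force: 1.6
```

Request:
{"fn": "step_arm", "kwargs": {"moves": [{"rx": 0,"ry": 0,"rz": 0,"dx": 0,"dy": 0.7,"dz": 0,"gripper": -0.34}]}}

```text
clock: 11.7
tcp_pos: [0.5117, -0.1275, 0.0423]
orientation: [-3.115, 0.408, -0.0]
contact_force: [-0.1, 5.2, 1.1]
grip_width: 0.0282
gripper_force: 2.0
```

Request:
{"fn": "step_arm", "kwargs": {"moves": [{"rx": 0,"ry": 0,"rz": 0,"dx": 0,"dy": 0.6,"dz": 0,"gripper": -0.34}]}}

```text
clock: 11.82
tcp_pos: [0.5116, -0.1279, 0.0423]
orientation: [-3.114, 0.407, -0.0]
contact_force: [2.0, 4.8, 0.9]
grip_width: 0.028
gripper_force: 2.4
```

Request:
{"fn": "step_arm", "kwargs": {"moves": [{"rx": 0,"ry": 0,"rz": 0,"dx": 0,"dy": 0.5,"dz": 0,"gripper": -0.34}]}}

```text
clock: 11.95
tcp_pos: [0.5116, -0.1283, 0.0423]
orientation: [-3.114, 0.407, -0.0]
contact_force: [1.4, 4.3, 1.0]
grip_width: 0.0281
gripper_force: 2.8
```

Request:
{"fn": "step_arm", "kwargs": {"moves": [{"rx": 0,"ry": 0,"rz": 0,"dx": 0,"dy": 0.5,"dz": 0,"gripper": -0.34},{"rx": 0,"ry": 0,"rz": 0,"dx": 0,"dy": 0.3,"dz": 0,"gripper": -0.34},{"rx": 0,"ry": 0,"rz": 0,"dx": 0,"dy": 0,"dz": 0,"gripper": -0.34},{"rx": 0,"ry": 0,"rz": 0,"dx": 0,"dy": 0,"dz": 0,"gripper": -0.34}]}}

```text
clock: 12.45
tcp_pos: [0.5115, -0.1287, 0.0423]
orientation: [-3.114, 0.407, -0.001]
contact_force: [1.1, 5.2, 0.2]
grip_width: 0.0284
gripper_force: 3.1
```

Request:
{"fn": "step_arm", "kwargs": {"moves": [{"rx": 0,"ry": 0,"rz": 0,"dx": 0,"dy": 0,"dz": 0,"gripper": -0.34},{"rx": 0,"ry": 0,"rz": 0,"dx": 0,"dy": 0,"dz": 0,"gripper": -0.34},{"rx": 0,"ry": 0,"rz": 0,"dx": 0,"dy": 0,"dz": 0,"gripper": -0.34},{"rx": 0,"ry": 0,"rz": 0,"dx": 0,"dy": 0,"dz": 0,"gripper": -0.34},{"rx": 0,"ry": 0,"rz": 0,"dx": 0,"dy": 0,"dz": 0,"gripper": -0.34},{"rx": 0,"ry": 0,"rz": 0,"dx": 0,"dy": 0,"dz": 0,"gripper": -0.34},{"rx": 0,"ry": 0,"rz": 0,"dx": 0,"dy": 0,"dz": 0,"gripper": -0.34},{"rx": 0,"ry": 0,"rz": 0,"dx": 0,"dy": 0,"dz": 0,"gripper": -0.34}]}}

```text
clock: 13.45
tcp_pos: [0.5115, -0.1287, 0.0423]
orientation: [-3.114, 0.407, -0.001]
contact_force: [2.2, 5.7, 0.8]
grip_width: 0.0283
gripper_force: 3.1
```

Held pressed for about 1.5 s at roughly 4–6 N. Now I'll back off gently, open, and rise.

Request:
{"fn": "step_arm", "kwargs": {"moves": [{"rx": 0,"ry": 0,"rz": 0,"dx": 0,"dy": -0.5,"dz": 0,"gripper": -0.34},{"rx": 0,"ry": 0,"rz": 0,"dx": 0,"dy": -0.5,"dz": 0,"gripper": -0.34},{"rx": 0,"ry": 0,"rz": 0,"dx": 0,"dy": -0.5,"dz": 0,"gripper": -0.34},{"rx": 0,"ry": 0,"rz": 0,"dx": 0,"dy": -0.5,"dz": 0,"gripper": -0.34},{"rx": 0,"ry": 0,"rz": 0,"dx": 0,"dy": -0.5,"dz": 0,"gripper": -0.34},{"rx": 0,"ry": 0,"rz": 0,"dx": 0,"dy": -0.5,"dz": 0,"gripper": -0.34},{"rx": 0,"ry": 0,"rz": 0,"dx": 0,"dy": -0.5,"dz": 0,"gripper": -0.34},{"rx": 0,"ry": 0,"rz": 0,"dx": 0,"dy": 0,"dz": 0,"gripper": -0.1},{"rx": 0,"ry": 0,"rz": 0,"dx": 0,"dy": 0,"dz": 0,"gripper": 0},{"rx": 0,"ry": 0,"rz": 0,"dx": 0,"dy": 0,"dz": 0,"gripper": 0}]}}

```text
clock: 14.7
tcp_pos: [0.512, -0.1264, 0.0423]
orientation: [3.115, -0.408, -0.0]
contact_force: [-0.5, 0.1, -0.4]
grip_width: 0.0427
gripper_force: 0.0
```

Request:
{"fn": "step_arm", "kwargs": {"moves": [{"rx": 0,"ry": 0,"rz": 0,"dx": 0,"dy": 0,"dz": -5,"gripper": 0},{"rx": 0,"ry": 0,"rz": 0,"dx": 0,"dy": 0,"dz": -10,"gripper": 0},{"rx": 0,"ry": 0,"rz": 0,"dx": 0,"dy": 0,"dz": -20,"gripper": 0},{"rx": 0,"ry": 0,"rz": 0,"dx": 0,"dy": 0,"dz": -30,"gripper": 0},{"rx": 0,"ry": 0,"rz": 0,"dx": 0,"dy": 0,"dz": -40,"gripper": 0},{"rx": 0,"ry": 0,"rz": 0,"dx": 0,"dy": -40,"dz": -40,"gripper": 0},{"rx": 0,"ry": 0,"rz": 0,"dx": 0,"dy": -40,"dz": 0,"gripper": 0},{"rx": 0,"ry": 0,"rz": 0,"dx": 0,"dy": 0,"dz": 0,"gripper": 0},{"rx": 0,"ry": 0,"rz": 0,"dx": 0,"dy": 0,"dz": 0,"gripper": 0}]}}

```text
clock: 15.82
tcp_pos: [0.5323, -0.0497, 0.1875]
orientation: [3.114, -0.408, -0.0]
contact_force: [-0.3, 0.1, -0.1]
grip_width: 0.0426
gripper_force: 0.0
```

Run:
```python
from h import *
cv2.imwrite("pics/w7.png",r.grab_frame("wrist"))
```

```text
(no output)
```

View pics/w7.png

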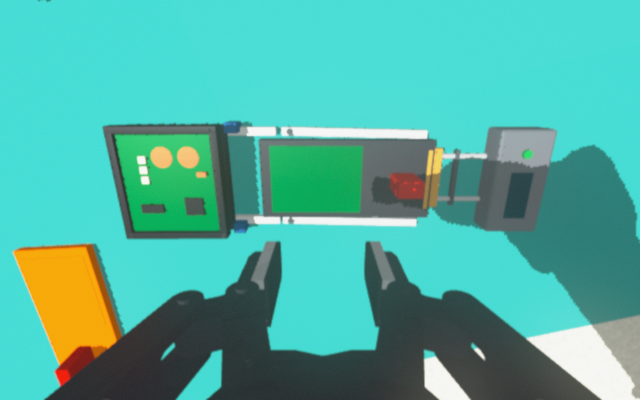

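The picture shows the stack square behind the stops, with its right edge at u≈230. The carrier lies flat between the rails (u≈260 to 432), clear of the stack and at the bar, and the gripper is well clear.

```bash
python3 -c "
from bench import r
print(r.hand_in())"
```

```text
the job is handed in; nothing more can be done
None
```

The carrier was drawn out from under the stack, held against the brass contact bar at roughly 4–6 N for about 1.5 s, and released. It lies flat between the rails, clear of the stack, with the frames still stacked behind the stops; the job is handed in, and no verdict came back.

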